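# Timed glue clamping of a split wooden pot stand

### The arm

A 6-joint arm with a two-finger parallel gripper is mounted at the origin on a cart in front of the work surface, level with it; the furniture and walls round the work are solid. World frame = base frame: x ahead of the robot, y to its left, z up, the work surface at z = 0. Lengths are in mm, angles in rad, forces in N, time in s.
With the tool pointing down it reaches from about 350 to 875 mm from the base axis. Payload 4.2 kg.
Tool frame: the origin (TCP) lies between the finger pads; the fingertips stand 25 mm ahead of it and the grasp point (between the pads) lies 6 mm ahead of it; z points along the fingers, y is the line along which they close (so a half turn about z gives the same grasp; the last joint's range is limited). The gripper opens to 85 mm and grips with 20 to 120 N. Pads are 22 mm wide; open, the fingers measure 114 mm over their backs; the gripper's body (76 mm by 85 mm) begins 54 mm behind the grasp point. The pads swing forward as they close: fully open they stand 13 mm farther back than shut.
Start: joints at [1.475, 0.385, 0.008, 0, -1.194, -0.259], TCP at [217.094, 586.063, 256.312] pointing down, gripper open.
Joint ranges: [-3.14, 3.14], [-1.21, 2.06], [-1.07, 1.41], [-3.16, 2.05], [-2.99, -0.16], [-3.1, 3.1]. Speed limits (rad/s): [2.79, 2.79, 3.14, 3.14, 3.14, 3.14].

### API

Orientations are given as a unit quaternion [x, y, z, w].
In Python, from bench import read_state, imaging, workorder, nets gives the robot as it stands.
- The arm moves only by the tool apply_moves, never from a script. Its argument "rows" is a list of rows, each an object with "hand": the opening, from -1 (shut) to 1 (fully open); "delta_pos": the shift along the tool's x, y, z in mm, a list of three; "yaw": the turn about the tool's z in rad. A call has 1 to 12 rows; each row is the pose to reach, as a shift and turn from the pose commanded when the call began, along the tool's axes at that moment; what a row does not reach only later rows make up. A row lasts 1/12 s, in which the tool goes at most 41.7 mm and 7.16 degrees, less where a joint would pass 70% of its speed; a pose out of reach is approached as far as the arm can. A call with a gripper value outside its range is refused whole. The fingers move at their own pace and stop on an object; the grip force is fixed at half the most. Time passes only in rows, so rows that repeat a pose let the fingers close. It gives the time, the measured TCP pose, the force, the opening and the grip force at its end, in the units of the state.
- read_state(): the state, without advancing time (a new reading comes with each control period).
- imaging.get_image(name): name is "scene" or "side" or "wrist"; returns a dict with "pixels" (480x640x3 uint8, red, green, blue), "fx", "fy", "cx", "cy" (pixels), "xyz" and "rotation" of the camera in the world. Camera axes: x right, y down, z forward; pixel columns grow to the right and rows downward; lengths in mm; the calibration is good to about 2 mm. The wrist camera is an equidistant fisheye: a pixel r from the principal point sees the ray r / f radians off the axis. A picture is of the moment at which its call begins. There is no depth.
- workorder.job_done(): hands the job in; it is judged then, once.
Trained networks look in the newest picture that a camera, given by its name, has taken for a name from the list of things; names that differ only in an ending like _2 or _b are one class to them, and where a whole thing is asked for, a point or a joint stands for the part that bears it (a point fixed in the world has none). Each returns a list of dicts, best first, with "score" (0 to 1); they miss things now and then, are a little off and sometimes report something else, mostly with a low value. They report only what shows in the picture. A call takes as long as a camera call. They do not tell look-alikes from the thing itself.
- nets.find_in(camera, query): "location" ([row, column] in pixels, amid what is visible of it).
- nets.pinpoint(camera, query): "location" ([row, column] in pixels: a listed point, or the origin of a listed thing).
The state is a dict: "clock": time; "joints": joint angles; "joint_vel": joint speeds; "joint_efforts": joint torques, N m; "position": TCP position; "ee_rot": TCP orientation; "contact_force": force on the tool from outside, world axes, zero at the start; "wrist_torque": the same for the moment, N m; "gripper_width": finger opening in mm; "grasp_force": force on a finger pad.
Only numpy, scipy, OpenCV 4.12 (cv2) and the standard library are available. Lean on these libraries where they do the work, as an engineer would, in place of code of your own. Each camera call takes 0.05 s, during which the arm holds its last target. There are 200 camera calls.

### The job

The split wooden pot stand has been glued and lies loosely pushed together on its two dowels between the jaws of the one-hand bar clamp. Your hand will be tied up while the glue grabs, so first set the kitchen timer running by pressing its keys one at a time: clear (small square), then minutes (oblong, in the middle), then start (round). Then pump the clamp's trigger, letting it spring out again between squeezes, until the jaw has met the wood and the crack is shut, and finish the program still holding the trigger squeezed, firmly but without crushing the soft wood, with clamp and stand lying flat on the worktop and the things round about left alone.

Things in the scene. Friction and masses are not known exactly. Their poses are not given: they have to be found in the camera images.
- clamp: Bar and fixed jaw of a one-hand ratchet bar clamp (black plastic, toothed steel bar), loose, 0.9 kg, 32 mm thick, lying on its side. Origin: on the worktop under the bar, 154 mm from the fixed jaw's pad. y along the bar (-185 to +195 mm, 20 mm wide), fixed jaw at -y; both jaws reach 108 mm to +x, pistol grip and trigger lie to -x. z up.
- clamp_head: The clamp's sliding head with moving jaw (+x) and pistol grip (-x). Axes as the clamp's; origin on the worktop under the bar. Its jaw pad faces -y, 30 mm before the origin, x = 54 to 104 mm. The grip is a straight bar, x = -20 to -124, y = +16 to +36, 1 to 31 mm above the worktop; a finger bears on its outer face, y = +36 mm. The head is 32 mm high.
- trigger: The trigger: a grey lever, 24 mm thick (4 to 28 mm above the worktop), hinged in the head at head x = 12, y = -2 mm and reaching to x = -93. Its outer face is bowed (radius 45 mm), furthest out at head x = -66, y = -22 mm when let out. It is squeezed towards the grip (+y).
- squeeze_point (a point): Point on the head midway between the outer faces of grip and trigger (let out), at head x = -60, y = +7 mm, 16 mm above the worktop; axes as the head's. A hand closing from above along the head's y here spans 58 mm with the trigger out, 40 mm fully squeezed; tight, the trigger stops short and the hand stays wider. Between squeezes open to 78 mm or more, or the trigger cannot spring right out.
- trigger_squeeze (a joint): Trigger angle, rad: 0 let out (a spring returns it), 0.25 at its stop. At the squeeze point the spring takes 3 N at first, 5.5 N at the end. Once tight, the jaw presses with about 1.4 times the squeeze beyond the spring: a squeeze of 14 to 25 N is right, over 40 N crushes the wood. Only a held trigger keeps full pressure: let out, the ratchet falls back to its last tooth, up to 5 mm.
- jaw_travel (a joint): How far the head has moved along the bar towards the fixed jaw, m; grows as the clamp closes, by whole teeth of 5 mm (two in a full squeeze from right out). The clear distance between the jaw pads is 179 mm minus this; with the crack shut the pot stand is 130 mm wide.
- jaw_pad (a point): Middle of the moving jaw's pad face, 16 mm above the worktop. Same axes as the head.
- half_a: Half of the pot stand (wood with darker strips), loose, 130 mm (x) by 65 mm (y) by 22 mm high, flat on the worktop against the fixed jaw. Origin: middle of its underside; the broken face is its +y side, from which two 8 mm dowels stick out 23 mm, 35 mm either side of the middle, 11 mm above the worktop.
- half_b: The other half, the same size, threaded loosely on the dowels (holes 10 mm wide) between half a and the moving jaw. Origin: middle of its underside; the broken face is its -y side, and the moving jaw presses on its +y side. Both halves have the clamp's axes.
- split_a (a point): Middle of half a's broken face, 11 mm above the worktop.
- split_b (a point): Middle of half b's broken face; its y in the frame of split_a is the width of the crack (5 to 9 mm at the start).
- timer: Kitchen timer lying flat, stuck down on a rubber foot: white case 80 mm (x) by 116 mm (y), its top 20 mm above the worktop. Origin: middle of its underside. Display on the +x half, three grey spring keys in a row along y on the -x half, standing 6 mm out of the case.
- clear_key (a joint): Clear key, m pressed: 0 up, 0.004 fully down. Needs 1.5 N to start and 3.5 N fully down; counts as pressed from 2.5 mm; springs back.
- clear_key_top (a point): Middle of the top of the clear key, a small square of 12 mm, at timer x = -19, y = +36 mm, 26 mm above the worktop.
- minute_key (a joint): Minutes key, as the clear key.
- minute_key_top (a point): Middle of the top of the minutes key, an oblong 12 by 22 mm, at timer x = -19, y = +2 mm, 26 mm above the worktop.
- start_key (a joint): Start key, as the clear key.
- start_key_top (a point): Middle of the top of the start key, round, 20 mm across, at timer x = -19, y = -36 mm, 26 mm above the worktop.
- glue_bottle: White glue bottle, 44 mm across, 130 mm high, loose; leave alone. Origin: middle of its underside.
- mug: Mug with a handle, 78 mm across, 101 mm high, loose; leave alone. Origin: middle of its underside.
- small_jar: Low jar with a lid, 70 mm across, 50 mm high, loose; leave alone. Origin: middle of its underside.
- lemon: Lemon, 78 by 55 mm, loose; leave alone. Origin: underside.
Mind the look-alikes: they are no part of the job. What is shaped like the timer but blue is not meant.

How it is judged:
By the outcome, as a careful person would: the job done as asked, in the order asked, and still so for the second after the job is handed in, while the arm keeps its last pose, push and grip.
It also fails if it takes over 72 s, if anything falls off the work surface, if the arm or the gripper's body presses on something with over 40 N, if the wrist force passes 120 N, or if a joint passes its speed limit or range.

## Working session

There is one attempt and no reset: what is moved stays moved. The work goes in short steps, Python scripts to look and compute and a tool call to move; the robot and the scene stay as the last step left them, time stands still between calls to the robot, and variables do not carry over. Pictures are saved under pics/ and viewed, at most 10 in all, crops included, and the job is handed in when it is done.

Besides the shell and the picture viewer there is one more tool, called after "Request:" as name(argument=value, ...), one argument or row to a line, values as JSON. apply_moves: Moves the arm, as the interface text tells. Its arguments: {"type":"object","properties":{"rows":{"type":"array"}},"required":["rows"]}

```bash
mkdir -p pics
cat > h.py <<'E'
import numpy as np, cv2
from scipy.spatial.transform import Rotation as R
from bench import read_state, imaging, workorder, nets
def rot(c):
    r=np.array(c["rotation"],float)
    return r if r.shape==(3,3) else R.from_quat(r).as_matrix()
def w(c,loc,z,fish=False):
    u=(loc[1]-c["cx"])/c["fx"]; v=(loc[0]-c["cy"])/c["fy"]
    if fish:
        t=np.hypot(u,v); s=np.sin(t)/max(t,1e-9); d=np.array([u*s,v*s,np.cos(t)])
    else: d=np.array([u,v,1.])
    d=rot(c)@d; p=np.array(c["xyz"]); return (p+d*(z-p[2])/d[2]).round(1)
def save(c,n): cv2.imwrite(f"pics/{n}.png",np.array(c["pixels"])[:,:,::-1])
E
python3 - <<'E'
from h import *
s=read_state(); print({k:np.round(v,3).tolist() for k,v in s.items()})
H={"clear_key_top":26,"minute_key_top":26,"start_key_top":26,"timer":0,"squeeze_point":16,"jaw_pad":16,"split_a":11,"split_b":11,"clamp":0,"clamp_head":0,"half_a":0,"half_b":0}
for cam in("scene","side","wrist"):
    c=imaging.get_image(cam); save(c,cam+"0")
    print(cam,np.round(c["xyz"],1),rot(c)[:,2].round(2))
    for n,z in H.items():
        print(" ",n,[(round(o["score"],2),np.round(o["location"]).tolist(),w(c,o["location"],z,cam=="wrist").tolist()[:2]) for o in nets.pinpoint(cam,n)[:3]])
E
```

```text
{'clock': 0.0, 'joints': [1.475, 0.386, 0.007, -0.0, -1.194, -0.259], 'joint_vel': [0.0, -0.001, 0.001, 0.0, -0.002, -0.0], 'joint_efforts': [0.0, -39.229, 18.84, 4.186, -0.005, 0.0], 'position': [216.932, 585.567, 255.223], 'ee_rot': [0.984, -0.177, -0.0, 0.001], 'contact_force': [0.501, 0.015, -0.225], 'wrist_torque': [0.042, 0.003, 0.008], 'grasp_force': 0.0, 'gripper_width': 85.521}
scene [ -656.3 -1110.3  1270.3] [ 0.62  0.48 -0.63]
  clear_key_top [(0.42, [346.0, 446.0], [424.8, -697.7])]
  minute_key_top [(0.43, [289.0, 341.0], [431.2, -339.8]), (0.43, [351.0, 458.0], [431.7, -731.1])]
  start_key_top [(0.45, [295.0, 350.0], [427.2, -376.1]), (0.43, [353.0, 471.0], [446.1, -762.8])]
  timer [(0.84, [352.0, 461.0], [455.1, -732.1]), (0.69, [294.0, 348.0], [448.3, -351.7]), (0.54, [257.0, 372.0], [642.4, -309.6])]
  squeeze_point [(0.68, [225.0, 252.0], [509.0, 103.0])]
  jaw_pad [(0.69, [203.0, 278.0], [664.3, 119.7])]
  split_a [(0.96, [211.0, 305.0], [690.8, 14.6]), (0.58, [214.0, 296.0], [658.2, 27.3])]
  split_b [(0.96, [211.0, 305.0], [690.8, 14.6]), (0.58, [214.0, 296.0],
[... 896 characters left out ...]
[(0.74, [201.0, 268.0], [670.3, 12.3]), (0.69, [197.0, 272.0], [686.0, 4.4])]
  clamp [(0.64, [226.0, 241.0], [570.0, 72.0]), (0.39, [289.0, 450.0], [477.9, -553.8])]
  clamp_head [(0.75, [226.0, 230.0], [561.7, 104.4])]
  half_a [(0.93, [203.0, 259.0], [664.5, 43.4]), (0.56, [196.0, 284.0], [705.1, -28.7]), (0.4, [184.0, 170.0], [685.4, 343.4])]
  half_b [(0.93, [203.0, 259.0], [664.5, 43.4]), (0.56, [196.0, 284.0], [705.1, -28.7]), (0.4, [184.0, 170.0], [685.4, 343.4])]
wrist [280.  562.7 373.4] [-0.25  0.09 -0.97]
  clear_key_top []
  minute_key_top []
  start_key_top []
  timer []
  squeeze_point []
  jaw_pad []
  split_a []
  split_b []
  clamp []
  clamp_head []
  half_a []
  half_b []
```

View pics/side0.png

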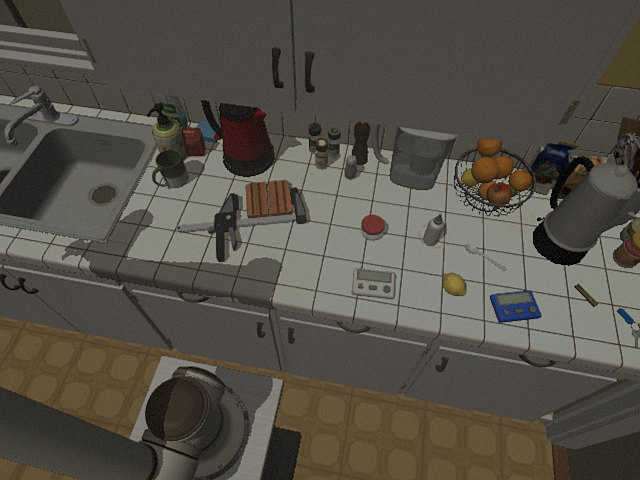

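View pics/scene0.png

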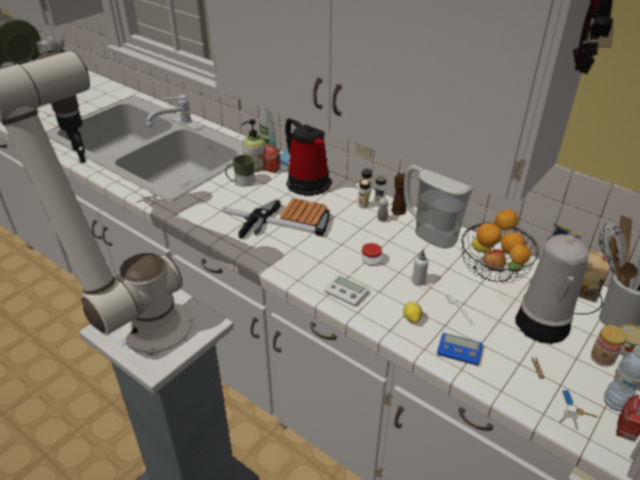

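The pictures show the white timer at about (283, 374) in the side view (the blue one at right is the decoy). The clamp is at about (230, 240), with its grip towards the robot, and bar and wood to the right.

```bash
cat >> h.py <<'E'
def go(x,y,z,psi=None):
    s=read_state(); M=R.from_quat(s["ee_rot"]).as_matrix(); d=M.T@(np.array([x,y,z])-s["position"])
    cur=np.arctan2(M[1,0],M[0,0]); print("delta",d.round(1),"psi",round(cur,4),"yaw",None if psi is None else round(cur-psi,4))
E
python3 -c "
from h import *
go(500,80,300,0)"
```

```text
delta [441.1 376.2 -43.7] psi -0.3548 yaw -0.3548
```

Request:
apply_moves(
  rows=[
    {"hand": -1,"delta_pos": [38,32,-44],"yaw": -0.1},
    {"hand": -1,"delta_pos": [70,60,-44],"yaw": -0.2},
    {"hand": -1,"delta_pos": [100,86,-44],"yaw": -0.3},
    {"hand": -1,"delta_pos": [131,112,-44],"yaw": -0.355},
    {"hand": -1,"delta_pos": [162,138,-44],"yaw": -0.355},
    {"hand": -1,"delta_pos": [193,164,-44],"yaw": -0.355},
    {"hand": -1,"delta_pos": [224,190,-44],"yaw": -0.355},
    {"hand": -1,"delta_pos": [255,217,-44],"yaw": -0.355},
    {"hand": -1,"delta_pos": [286,244,-44],"yaw": -0.355},
    {"hand": -1,"delta_pos": [317,270,-44],"yaw": -0.355},
    {"hand": -1,"delta_pos": [348,297,-44],"yaw": -0.355},
    {"hand": -1,"delta_pos": [379,323,-44],"yaw": -0.355},
  ],
)

```text
clock: 2.95
position: [455.8, 158.3, 300.8]
ee_rot: [1.0, 0.0, 0.0, -0.0]
contact_force: [0.9, 0.6, 0.7]
gripper_width: -0.4
grasp_force: 0.0
```

Request:
apply_moves(
  rows=[
    {"hand": -1,"delta_pos": [20,37,0],"yaw": 0},
    {"hand": -1,"delta_pos": [40,72,0],"yaw": 0},
    {"hand": -1,"delta_pos": [40,72,0],"yaw": 0},
    {"hand": -1,"delta_pos": [40,72,0],"yaw": 0},
  ],
)

```text
clock: 3.28
position: [495.9, 86.3, 300.1]
ee_rot: [1.0, -0.002, -0.0, 0.0]
contact_force: [0.0, 0.4, 0.4]
gripper_width: 0.4
grasp_force: 0.0
```

```bash
cat > look.py <<'E'
from h import *
import sys
H={"clear_key_top":26,"minute_key_top":26,"start_key_top":26,"timer":0,"squeeze_point":16,"jaw_pad":16,"split_a":11,"split_b":11,"clamp":0,"clamp_head":0,"half_a":0,"half_b":0,"trigger":16}
s=read_state(); print(s["clock"],np.round(s["position"],1),np.round(s["ee_rot"],3),np.round(s["contact_force"],1),s["gripper_width"])
c=imaging.get_image("wrist"); save(c,sys.argv[1])
print(np.round(c["xyz"],1))
for n in sys.argv[2:]:
    print(" ",n,[(round(o["score"],2),np.round(o["location"]).tolist(),w(c,o["location"],H[n],True).tolist()[:2]) for o in nets.pinpoint("wrist",n)[:3]])
E
python3 look.py clampA squeeze_point jaw_pad split_a split_b clamp clamp_head half_a half_b trigger
python3 -c "
from h import *
go(440,-345,200,0)"
```

```text
3.2833 [495.9  86.3 300.1] [ 1.    -0.002 -0.     0.   ] [0.  0.4 0.4] 0.40303555676780384
[563.1  85.7 417.1]
  squeeze_point [(0.96, [197.0, 310.0], [506.3, 94.0]), (0.23, [56.0, 351.0], [661.4, 49.7])]
  jaw_pad [(0.95, [66.0, 304.0], [649.4, 100.5])]
  split_a [(0.98, [45.0, 381.0], [676.3, 16.7]), (0.93, [42.0, 388.0], [680.6, 8.7])]
  split_b [(0.98, [45.0, 381.0], [676.3, 16.7]), (0.93, [42.0, 388.0], [680.6, 8.7])]
  clamp [(0.96, [133.0, 334.0], [576.7, 67.9])]
  clamp_head [(0.69, [145.0, 300.0], [563.4, 105.0]), (0.44, [38.0, 410.0], [691.2, -19.8])]
  half_a [(0.73, [54.0, 350.0], [667.6, 49.5]), (0.64, [36.0, 409.0], [693.8, -17.9])]
  half_b [(0.73, [54.0, 350.0], [667.6, 49.5]), (0.64, [36.0, 409.0], [693.8, -17.9])]
  trigger []
delta [-55.9 433.9 100.4] psi 0.0017 yaw 0.0017
```

View pics/clampA.png

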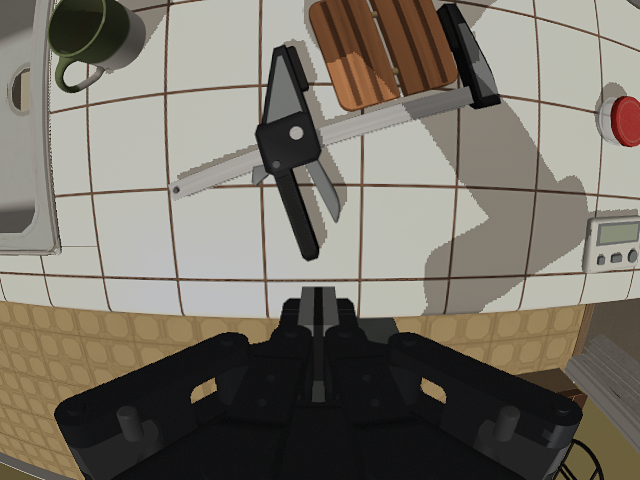

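The view shows the clamp head around (130, 290), with its grip going down to (255, 310), the grey trigger to its right ending at (215, 335), and the crack at (50, 385). The white timer is at (245, 612). I'll do the timer first.

Request:
apply_moves(
  rows=[
    {"hand": -1,"delta_pos": [-4,36,8],"yaw": 0},
    {"hand": -1,"delta_pos": [-9,74,17],"yaw": 0},
    {"hand": -1,"delta_pos": [-14,112,26],"yaw": 0},
    {"hand": -1,"delta_pos": [-19,150,35],"yaw": 0},
    {"hand": -1,"delta_pos": [-24,188,44],"yaw": 0},
    {"hand": -1,"delta_pos": [-29,226,53],"yaw": 0},
    {"hand": -1,"delta_pos": [-34,264,62],"yaw": 0},
    {"hand": -1,"delta_pos": [-39,302,71],"yaw": 0},
    {"hand": -1,"delta_pos": [-44,340,80],"yaw": 0},
    {"hand": -1,"delta_pos": [-49,378,90],"yaw": 0},
    {"hand": -1,"delta_pos": [-54,416,98],"yaw": 0},
    {"hand": -1,"delta_pos": [-56,434,100],"yaw": 0},
  ],
)

```text
clock: 4.78
position: [438.2, -348.6, 198.6]
ee_rot: [1.0, -0.001, -0.001, -0.0]
contact_force: [0.4, 0.4, 0.1]
gripper_width: 0.1
grasp_force: 0.0
```

Request:
apply_moves(
  rows=[
    {"hand": -1,"delta_pos": [0,0,0],"yaw": 0},
    {"hand": -1,"delta_pos": [0,0,0],"yaw": 0},
  ],
)

```text
clock: 4.95
position: [439.1, -346.3, 199.7]
ee_rot: [1.0, -0.001, -0.0, -0.0]
contact_force: [0.3, -0.0, 0.1]
gripper_width: 0.2
grasp_force: 0.0
```

```bash
python3 look.py timerA clear_key_top minute_key_top start_key_top timer
```

```text
4.95 [ 439.1 -346.3  199.7] [ 1.    -0.001 -0.    -0.   ] [ 0.3 -0.   0.1] 0.17538727528993472
[ 506.3 -346.8  316.7]
  clear_key_top [(0.7, [240.0, 273.0], [429.8, -310.4]), (0.51, [242.0, 639.0], [428.1, -698.2]), (0.35, [182.0, 542.0], [483.6, -545.6])]
  minute_key_top [(0.64, [239.0, 313.0], [430.7, -342.9])]
  start_key_top [(0.62, [231.0, 363.0], [437.5, -382.7])]
  timer [(0.95, [208.0, 315.0], [451.6, -343.8])]
```

View pics/timerA.png

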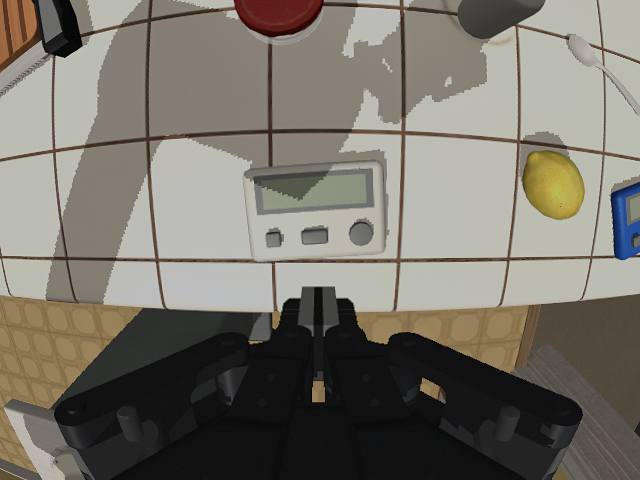

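Keys found at (239, 274), (236, 314) and (233, 361), matching the networks. Now going above the clear key.

Request:
apply_moves(
  rows=[
    {"hand": -1,"delta_pos": [-10,-36,20],"yaw": 0},
    {"hand": -1,"delta_pos": [-10,-36,60],"yaw": 0},
    {"hand": -1,"delta_pos": [-10,-36,100],"yaw": 0},
    {"hand": -1,"delta_pos": [-10,-36,135],"yaw": 0},
    {"hand": -1,"delta_pos": [-10,-36,141],"yaw": 0},
    {"hand": -1,"delta_pos": [-10,-36,141],"yaw": 0},
    {"hand": -1,"delta_pos": [-10,-36,141],"yaw": 0},
  ],
)

```text
clock: 5.78
position: [430.8, -309.9, 60.7]
ee_rot: [1.0, 0.001, 0.001, 0.001]
contact_force: [0.9, -0.4, 0.4]
gripper_width: -0.2
grasp_force: 0.0
```

```bash
python3 look.py clearB clear_key_top minute_key_top start_key_top
```

```text
5.7833 [ 430.8 -309.9   60.7] [1.    0.001 0.001 0.001] [ 0.9 -0.4  0.4] -0.21124143596145775
[ 497.7 -310.   177.9]
  clear_key_top []
  minute_key_top [(0.78, [295.0, 390.0], [433.0, -342.9])]
  start_key_top [(0.68, [289.0, 468.0], [434.7, -380.7])]
```

View pics/clearB.png

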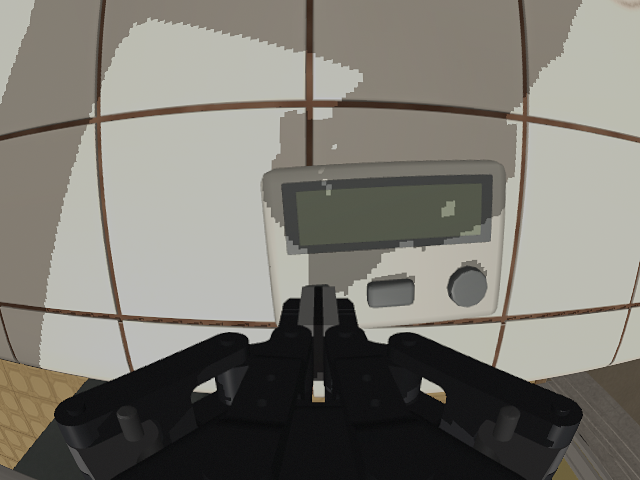

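The fingers cover the clear key; minutes is at (293, 390), start at (287, 467). Pressing.

Request:
apply_moves(
  rows=[
    {"hand": -1,"delta_pos": [0,0,6],"yaw": 0},
    {"hand": -1,"delta_pos": [0,0,10],"yaw": 0},
    {"hand": -1,"delta_pos": [0,0,12],"yaw": 0},
    {"hand": -1,"delta_pos": [0,0,13],"yaw": 0},
    {"hand": -1,"delta_pos": [0,0,13],"yaw": 0},
    {"hand": -1,"delta_pos": [0,0,13],"yaw": 0},
  ],
)

```text
clock: 6.48
position: [430.1, -310.0, 47.1]
ee_rot: [1.0, 0.0, 0.001, 0.0]
contact_force: [-0.0, 0.0, 5.5]
gripper_width: -0.0
grasp_force: 2.8
```

Request:
apply_moves(
  rows=[
    {"hand": -1,"delta_pos": [0,0,-8],"yaw": 0},
    {"hand": -1,"delta_pos": [0,0,-15],"yaw": 0},
    {"hand": -1,"delta_pos": [1,15,-15],"yaw": 0},
    {"hand": -1,"delta_pos": [2,33,-15],"yaw": 0},
    {"hand": -1,"delta_pos": [2,33,-15],"yaw": 0},
    {"hand": -1,"delta_pos": [2,33,-8],"yaw": 0},
    {"hand": -1,"delta_pos": [2,33,-3],"yaw": 0},
    {"hand": -1,"delta_pos": [2,33,-1],"yaw": 0},
    {"hand": -1,"delta_pos": [2,33,0],"yaw": 0},
    {"hand": -1,"delta_pos": [2,33,0],"yaw": 0},
    {"hand": -1,"delta_pos": [2,33,0],"yaw": 0},
  ],
)

```text
clock: 7.4
position: [431.1, -342.4, 47.0]
ee_rot: [1.0, 0.001, -0.001, 0.0]
contact_force: [-1.6, 0.4, 7.4]
gripper_width: 0.3
grasp_force: 3.6
```

Request:
apply_moves(
  rows=[
    {"hand": -1,"delta_pos": [0,0,-8],"yaw": 0},
    {"hand": -1,"delta_pos": [0,0,-15],"yaw": 0},
    {"hand": -1,"delta_pos": [1,18,-15],"yaw": 0},
    {"hand": -1,"delta_pos": [3,38,-15],"yaw": 0},
    {"hand": -1,"delta_pos": [3,38,-15],"yaw": 0},
    {"hand": -1,"delta_pos": [3,38,-8],"yaw": 0},
    {"hand": -1,"delta_pos": [3,38,-3],"yaw": 0},
    {"hand": -1,"delta_pos": [3,38,-1],"yaw": 0},
    {"hand": -1,"delta_pos": [3,38,0],"yaw": 0},
    {"hand": -1,"delta_pos": [3,38,0],"yaw": 0},
    {"hand": -1,"delta_pos": [3,38,0],"yaw": 0},
  ],
)

```text
clock: 8.32
position: [434.2, -380.2, 47.1]
ee_rot: [1.0, 0.001, -0.0, 0.0]
contact_force: [-2.4, -0.0, 5.8]
gripper_width: 0.0
grasp_force: 3.4
```

Request:
apply_moves(
  rows=[
    {"hand": -1,"delta_pos": [0,0,-30],"yaw": 0},
    {"hand": -1,"delta_pos": [0,0,-70],"yaw": 0},
    {"hand": -1,"delta_pos": [0,-15,-108],"yaw": 0},
    {"hand": 0,"delta_pos": [5,-45,-135],"yaw": 0},
    {"hand": 1,"delta_pos": [10,-80,-150],"yaw": 0},
    {"hand": 1,"delta_pos": [15,-118,-165],"yaw": 0},
    {"hand": 1,"delta_pos": [20,-157,-170],"yaw": 0},
    {"hand": 1,"delta_pos": [25,-196,-170],"yaw": -0.1},
    {"hand": 1,"delta_pos": [30,-235,-170],"yaw": -0.2},
    {"hand": 1,"delta_pos": [35,-274,-170],"yaw": -0.31},
    {"hand": 1,"delta_pos": [40,-313,-170],"yaw": -0.31},
    {"hand": 1,"delta_pos": [45,-352,-170],"yaw": -0.31},
  ],
)

```text
clock: 9.32
position: [478.1, -26.4, 215.8]
ee_rot: [0.988, 0.155, -0.001, -0.0]
contact_force: [0.7, -0.3, 0.8]
gripper_width: 85.2
grasp_force: 0.0
```

```bash
python3 -c "
from h import *
go(470,90,215,0.31)"
```

```text
delta [  27.9 -113.3    0.9] psi 0.3113 yaw 0.0013
```

Request:
apply_moves(
  rows=[
    {"hand": 1,"delta_pos": [10,-38,0],"yaw": 0},
    {"hand": 1,"delta_pos": [19,-76,0],"yaw": 0},
    {"hand": 1,"delta_pos": [28,-110,0],"yaw": 0},
    {"hand": 1,"delta_pos": [28,-110,0],"yaw": 0},
    {"hand": 1,"delta_pos": [28,-110,0],"yaw": 0},
    {"hand": 1,"delta_pos": [28,-110,0],"yaw": 0},
  ],
)

```text
clock: 9.82
position: [471.5, 84.8, 215.7]
ee_rot: [0.988, 0.155, -0.001, 0.0]
contact_force: [-0.1, -0.2, 0.0]
gripper_width: 85.3
grasp_force: 0.0
```

```bash
python3 look.py clampB squeeze_point jaw_pad split_a split_b clamp clamp_head half_a half_b trigger
```

```text
9.8167 [471.5  84.8 215.7] [ 0.988  0.155 -0.001  0.   ] [-0.1 -0.2  0. ] 85.28624345687821
[535.6 104.8 332.7]
  squeeze_point [(0.84, [182.0, 317.0], [504.3, 95.7]), (0.47, [360.0, 634.0], [428.6, -400.7])]
  jaw_pad [(0.72, [39.0, 492.0], [685.4, -13.9]), (0.69, [25.0, 360.0], [647.8, 103.3]), (0.46, [111.0, 326.0], [564.8, 106.9])]
  split_a [(0.79, [37.0, 467.0], [678.4, 8.4]), (0.68, [32.0, 458.0], [678.1, 18.4])]
  split_b [(0.79, [37.0, 467.0], [678.4, 8.4]), (0.68, [32.0, 458.0], [678.1, 18.4])]
  clamp [(0.56, [114.0, 372.0], [577.3, 67.4]), (0.49, [30.0, 458.0], [685.6, 15.6])]
  clamp_head [(0.59, [114.0, 324.0], [563.3, 108.2])]
  half_a [(0.76, [35.0, 419.0], [664.3, 49.2]), (0.6, [39.0, 488.0], [691.0, -16.1])]
  half_b [(0.76, [35.0, 419.0], [664.3, 49.2]), (0.6, [39.0, 488.0], [691.0, -16.1])]
  trigger []
```

View pics/clampB.png

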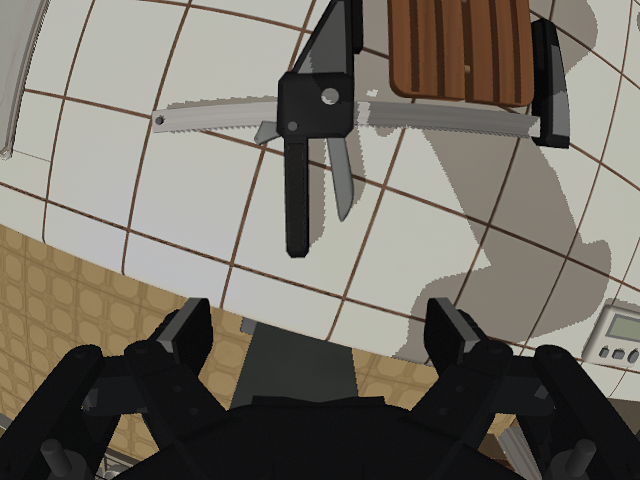

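Run:
```python
from h import *
c=imaging.get_image("wrist")
f=lambda r,k,z:w(c,(r,k),z,True)
for a,b,n in [(f(121,155,20),f(127,535,20),'bar y'),(f(255,297,31),f(145,297,31),'grip x'),(f(250,287,31),f(145,285,31),'gripL')]:
    d=b-a; print(n,a,b,np.hypot(*d[:2]).round(1),np.degrees(np.arctan2(d[1],d[0])).round(1))
print('grip end',f(255,297,31),'trigger tip',f(219,345,28),'trig bow',f(195,352,16),'joint',f(95,330,32))
```

```text
bar y [518.4 249.6  20. ] [624.8 -81.   20. ] 347.3 -72.2
grip x [443.1  92.8  31. ] [531.3 120.   31. ] 92.3 17.1
gripL [444.7 102.2  31. ] [528.5 129.3  31. ] 88.1 17.9
grip end [443.1  92.8  31. ] trigger tip [484.6  63.5  28. ] trig bow [504.5  62.9  16. ] joint [578.2 107.2  32. ]
```

```bash
python3 -c "
from h import *
go(505.5,95,30,0.307)"
```

```text
delta [ 3.470e+01 -1.000e-01  1.863e+02] psi 0.3096 yaw 0.0026
```

Request:
apply_moves(
  rows=[
    {"hand": 1,"delta_pos": [34.5,0,20],"yaw": 0},
    {"hand": 1,"delta_pos": [34.5,0,55],"yaw": 0},
    {"hand": 1,"delta_pos": [34.5,0,90],"yaw": 0},
    {"hand": 1,"delta_pos": [34.5,0,125],"yaw": 0},
    {"hand": 1,"delta_pos": [34.5,0,150],"yaw": 0},
    {"hand": 1,"delta_pos": [34.5,0,165],"yaw": 0},
    {"hand": 1,"delta_pos": [34.5,0,175],"yaw": 0},
    {"hand": 1,"delta_pos": [34.5,0,183],"yaw": 0},
    {"hand": 1,"delta_pos": [34.5,0,186],"yaw": 0},
    {"hand": 1,"delta_pos": [34.5,0,186],"yaw": 0},
  ],
)

```text
clock: 11.2
position: [505.5, 95.2, 30.3]
ee_rot: [0.988, 0.155, 0.0, 0.0]
contact_force: [0.4, -0.2, 0.6]
gripper_width: 85.2
grasp_force: 0.0
```

```bash
python3 look.py clampC squeeze_point
```

```text
11.2 [505.5  95.2  30.3] [0.988 0.155 0.    0.   ] [ 0.4 -0.2  0.6] 85.18821249822685
[569.4 115.1 147.4]
  squeeze_point []
```

View pics/clampC.png

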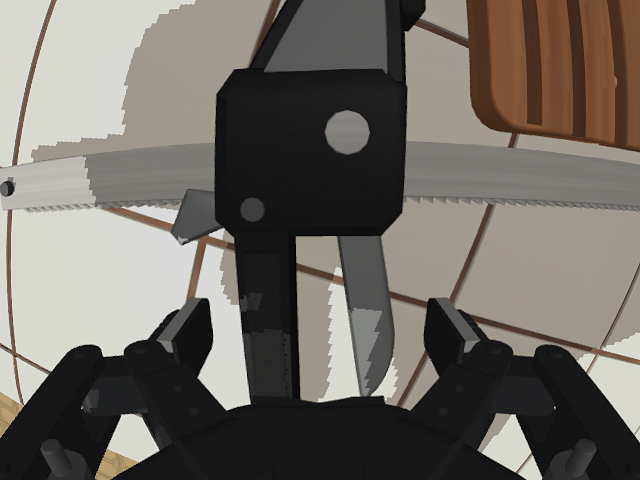

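The open fingers straddle the grip (col 265) and trigger (col 365) evenly. Lowering a little and making the first squeeze.

Request:
apply_moves(
  rows=[
    {"hand": 1,"delta_pos": [0,0,4],"yaw": 0},
    {"hand": 0.5,"delta_pos": [0,0,4],"yaw": 0},
    {"hand": 0.4,"delta_pos": [0,0,4],"yaw": 0},
    {"hand": 0.3,"delta_pos": [0,0,4],"yaw": 0},
    {"hand": 0.2,"delta_pos": [0,0,4],"yaw": 0},
    {"hand": 0.2,"delta_pos": [0,0,4],"yaw": 0},
  ],
)

```text
clock: 11.8
position: [505.1, 96.0, 27.4]
ee_rot: [0.988, 0.154, 0.0, -0.001]
contact_force: [-5.3, 4.3, 5.8]
gripper_width: 51.8
grasp_force: 11.0
```

Request:
apply_moves(
  rows=[
    {"hand": 0.1,"delta_pos": [0,0,0],"yaw": 0},
    {"hand": 0.05,"delta_pos": [0,0,0],"yaw": 0},
    {"hand": 0,"delta_pos": [0,0,0],"yaw": 0},
    {"hand": -0.03,"delta_pos": [0,0,0],"yaw": 0},
    {"hand": -0.05,"delta_pos": [0,0,0],"yaw": 0},
    {"hand": -0.05,"delta_pos": [0,0,0],"yaw": 0},
  ],
)

```text
clock: 12.3
position: [505.6, 96.6, 28.4]
ee_rot: [0.988, 0.155, 0.001, -0.001]
contact_force: [-6.8, 6.9, 14.0]
gripper_width: 40.8
grasp_force: 14.9
```

Request:
apply_moves(
  rows=[
    {"hand": 0.3,"delta_pos": [0,0,-4],"yaw": 0},
    {"hand": 0.7,"delta_pos": [0,3,-4],"yaw": 0},
    {"hand": 1,"delta_pos": [0,6,-4],"yaw": 0},
    {"hand": 1,"delta_pos": [0,9,-4],"yaw": 0},
    {"hand": 1,"delta_pos": [0,9,-4],"yaw": 0},
    {"hand": 1,"delta_pos": [0,9,-4],"yaw": 0},
  ],
)

```text
clock: 12.8
position: [508.0, 86.0, 30.0]
ee_rot: [0.988, 0.154, -0.0, 0.0]
contact_force: [-0.3, 0.1, 0.2]
gripper_width: 85.6
grasp_force: 0.0
```

```bash
cat > track.py <<'E'
from h import *
import sys
from types import SimpleNamespace
def circ(px,xyz=None):
    g=cv2.GaussianBlur(cv2.cvtColor(px,cv2.COLOR_RGB2GRAY),(5,5),0)
    r=cv2.HoughCircles(g,cv2.HOUGH_GRADIENT,1,60,param1=80,param2=15,minRadius=16,maxRadius=28)
    return [] if r is None else [x for x in r[0] if 60<x[1]<210 and 230<x[0]<480][:2]
if __name__=="__main__":
    s=read_state(); print(s["clock"],np.round(s["position"],1),np.round(s["contact_force"],1),s["gripper_width"],s["grasp_force"])
    c=imaging.get_image("wrist"); save(c,sys.argv[1])
    th=0.309; M=np.array([[np.cos(th),np.sin(th)],[-np.sin(th),np.cos(th)]])
    for k in circ(np.array(c["pixels"])):
        p=w(c,(k[1],k[0]),32,True); print("circle",k,p, "rel TCP in clamp axes",(M@(p[:2]-s["position"][:2])).round(1))
    print("old circle",circ(cv2.imread("pics/clampC.png")[:,:,::-1].copy()))
    for q in ("jaw_pad","split_a","clamp","clamp_head","half_a"): print(q,[(round(o["score"],2),w(c,o["location"],11 if q[0]=='s' else 0,True)[:2].tolist()) for o in nets.pinpoint("wrist",q)[:2]])
E
python3 track.py sq1
```

```text
12.8 [508.  86.  30.] [-0.3  0.1  0.2] 85.59332849688492 0.0
circle [332.5 126.5  21.6] [578.7 103.4  32. ] rel TCP in clamp axes [72.7 -5. ]
old circle [array([347.5, 132.5,  21.8], dtype=float32)]
jaw_pad []
split_a [(0.89, [678.2, 13.9]), (0.8, [678.8, 16.3])]
clamp [(0.98, [577.8, 71.2])]
clamp_head [(0.68, [567.0, 102.2])]
half_a [(0.95, [693.1, -18.5])]
```

View pics/sq1.png

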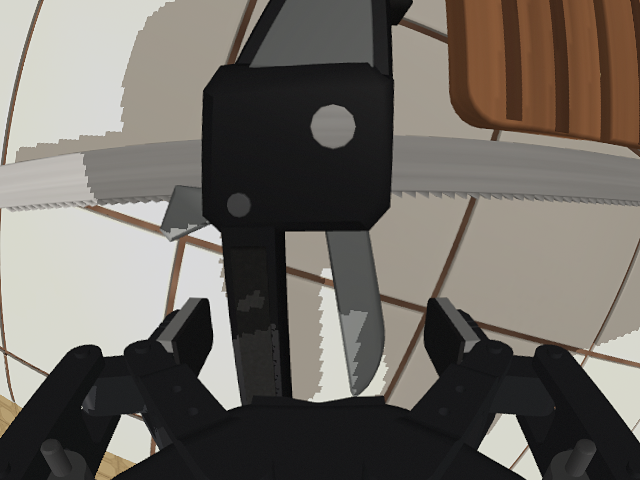

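The picture confirms the trigger sprang back and the head sits about 4 mm left of centre in the hand (pivot at (126, 332)). I'll recentre and squeeze again.

Request:
apply_moves(
  rows=[
    {"hand": 0.8,"delta_pos": [0,-4,0],"yaw": 0},
    {"hand": 0.5,"delta_pos": [0,-4,0],"yaw": 0},
    {"hand": 0.4,"delta_pos": [0,-4,0],"yaw": 0},
    {"hand": 0.3,"delta_pos": [0,-4,0],"yaw": 0},
    {"hand": 0.2,"delta_pos": [0,-4,0],"yaw": 0},
    {"hand": 0.15,"delta_pos": [0,-4,0],"yaw": 0},
    {"hand": 0.1,"delta_pos": [0,-4,0],"yaw": 0},
    {"hand": 0.1,"delta_pos": [0,-4,0],"yaw": 0},
  ],
)

```text
clock: 13.77
position: [506.5, 91.6, 31.5]
ee_rot: [0.988, 0.155, 0.0, -0.001]
contact_force: [-5.4, 6.3, 10.6]
gripper_width: 47.3
grasp_force: 11.2
```

Request:
apply_moves(
  rows=[
    {"hand": 0.05,"delta_pos": [0,0,0],"yaw": 0},
    {"hand": 0,"delta_pos": [0,0,0],"yaw": 0},
    {"hand": -0.03,"delta_pos": [0,0,0],"yaw": 0},
    {"hand": -0.05,"delta_pos": [0,0,0],"yaw": 0},
    {"hand": -0.06,"delta_pos": [0,0,0],"yaw": 0},
  ],
)

```text
clock: 14.18
position: [506.9, 91.9, 32.2]
ee_rot: [0.988, 0.155, 0.001, -0.001]
contact_force: [-7.0, 6.8, 13.1]
gripper_width: 40.8
grasp_force: 15.1
```

Request:
apply_moves(
  rows=[
    {"hand": 0.3,"delta_pos": [0,0,0],"yaw": 0},
    {"hand": 0.7,"delta_pos": [0,2,0],"yaw": 0},
    {"hand": 1,"delta_pos": [0,5,0],"yaw": 0},
    {"hand": 1,"delta_pos": [0,5,0],"yaw": 0},
    {"hand": 1,"delta_pos": [0,5,0],"yaw": 0},
  ],
)

```text
clock: 14.6
position: [508.2, 85.1, 30.0]
ee_rot: [0.988, 0.154, -0.0, 0.0]
contact_force: [-0.5, -0.0, -0.3]
gripper_width: 85.3
grasp_force: 0.0
```

```bash
python3 track.py sq2
```

```text
14.6 [508.2  85.1  30. ] [-0.5 -0.  -0.3] 85.31817049763902 0.0
circle [346.5 120.5  22.4] [582.1  99.   32. ] rel TCP in clamp axes [74.6 -9.3]
old circle [array([347.5, 132.5,  21.8], dtype=float32)]
jaw_pad []
split_a [(0.82, [678.3, 14.0])]
clamp [(0.79, [578.7, 71.9])]
clamp_head [(0.58, [570.3, 97.1])]
half_a [(0.74, [691.4, -17.5])]
```

View pics/sq2.png

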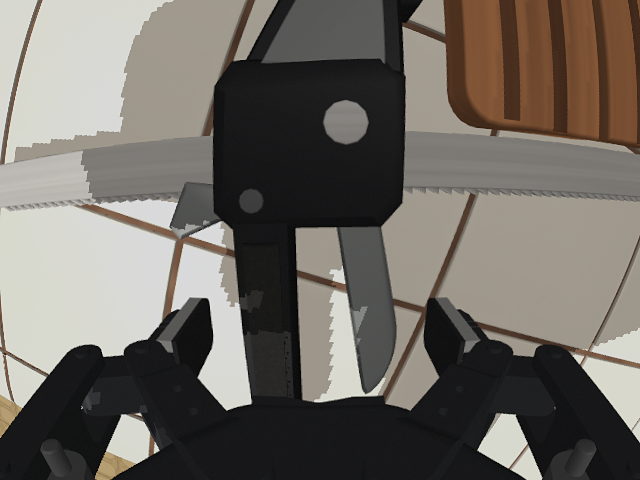

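Request:
apply_moves(
  rows=[
    {"hand": 0.8,"delta_pos": [2.5,0,0],"yaw": 0},
    {"hand": 0.5,"delta_pos": [2.5,0,0],"yaw": 0},
    {"hand": 0.4,"delta_pos": [2.5,0,0],"yaw": 0},
    {"hand": 0.3,"delta_pos": [2.5,0,0],"yaw": 0},
    {"hand": 0.2,"delta_pos": [2.5,0,-1],"yaw": 0},
    {"hand": 0.15,"delta_pos": [2.5,0,-2],"yaw": 0},
    {"hand": 0.1,"delta_pos": [2.5,0,-2],"yaw": 0},
    {"hand": 0.1,"delta_pos": [2.5,0,-2],"yaw": 0},
  ],
)

```text
clock: 15.57
position: [510.1, 86.5, 32.3]
ee_rot: [0.988, 0.154, -0.001, -0.0]
contact_force: [-4.1, 4.0, 3.4]
gripper_width: 47.2
grasp_force: 9.9
```

Request:
apply_moves(
  rows=[
    {"hand": 0.05,"delta_pos": [0,0,0],"yaw": 0},
    {"hand": 0,"delta_pos": [0,0,0],"yaw": 0},
    {"hand": -0.05,"delta_pos": [0,0,0],"yaw": 0},
    {"hand": -0.08,"delta_pos": [0,0,0],"yaw": 0},
    {"hand": -0.1,"delta_pos": [0,0,0],"yaw": 0},
    {"hand": -0.1,"delta_pos": [0,0,0],"yaw": 0},
  ],
)

```text
clock: 16.07
position: [510.4, 86.9, 33.3]
ee_rot: [0.988, 0.154, 0.0, -0.0]
contact_force: [-6.0, 4.8, 10.2]
gripper_width: 38.9
grasp_force: 22.7
```

```bash
cat >> track.py <<'E'
    # gap pad - wood along a clamp-y line at head x~+55..60: print the row profile at row 4
    px=np.array(c["pixels"]).astype(int); red=(px[:,:,0]-px[:,:,2]>25)&(px[:,:,0]<200)
    for r in (3,40,80):
        k=np.where(red[r,430:])[0]
        if len(k): p=w(c,(r,430+k[0]),22,True); print("wood edge row",r,430+k[0],p[:2],"rel circle y")
E
python3 track.py sq3s
```

```text
16.0667 [510.4  86.9  33.3] [-6.   4.8 10.2] 38.91493296002398 22.732246309824404
circle [368.5 130.5  21. ] [583.7  93.   32. ] rel TCP in clamp axes [ 71.7 -16.5]
old circle [array([347.5, 132.5,  21.8], dtype=float32)]
jaw_pad []
split_a [(0.82, [680.0, 17.6]), (0.74, [677.6, 15.6])]
clamp [(0.76, [580.1, 72.1])]
clamp_head [(0.72, [572.1, 91.5])]
half_a [(0.92, [690.9, -13.7])]
wood edge row 3 443 [640.5  80.6] rel circle y
wood edge row 40 430 [623.9  81.2] rel circle y
wood edge row 80 446 [611.9  71.3] rel circle y
```

Request:
apply_moves(
  rows=[
    {"hand": 0.3,"delta_pos": [0,0,2],"yaw": 0},
    {"hand": 0.7,"delta_pos": [0,3,2],"yaw": 0},
    {"hand": 1,"delta_pos": [0,7,2],"yaw": 0},
    {"hand": 1,"delta_pos": [0,7,2],"yaw": 0},
    {"hand": 1,"delta_pos": [0,7,2],"yaw": 0},
  ],
)

```text
clock: 16.78
position: [513.0, 79.2, 30.1]
ee_rot: [0.988, 0.154, -0.0, 0.0]
contact_force: [0.5, 0.3, -0.3]
gripper_width: 85.1
grasp_force: 0.0
```

```bash
python3 track.py sq3
```

```text
16.7833 [513.   79.2  30.1] [ 0.5  0.3 -0.3] 85.11746882741383 0.0
circle [342.5 129.5  21.6] [583.8  93.4  32. ] rel TCP in clamp axes [71.7 -8. ]
old circle [array([347.5, 132.5,  21.8], dtype=float32)]
jaw_pad []
split_a [(0.88, [678.9, 15.9]), (0.63, [678.2, 18.4])]
clamp [(0.57, [578.0, 71.5])]
clamp_head [(0.94, [572.3, 91.0])]
half_a [(0.66, [692.1, -14.2])]
wood edge row 3 430 [639.3  78. ] rel circle y
wood edge row 40 430 [625.3  74.1] rel circle y
wood edge row 80 430 [611.3  69.9] rel circle y
```

Request:
apply_moves(
  rows=[
    {"hand": 0.8,"delta_pos": [0,0,0],"yaw": 0},
    {"hand": 0.5,"delta_pos": [0,0,0],"yaw": 0},
    {"hand": 0.4,"delta_pos": [0,0,0],"yaw": 0},
    {"hand": 0.3,"delta_pos": [0,0,0],"yaw": 0},
    {"hand": 0.25,"delta_pos": [0,0,-1],"yaw": 0},
    {"hand": 0.2,"delta_pos": [0,0,-1],"yaw": 0},
    {"hand": 0.2,"delta_pos": [0,0,-1],"yaw": 0},
  ],
)

```text
clock: 17.67
position: [512.5, 79.9, 31.5]
ee_rot: [0.988, 0.154, -0.0, -0.0]
contact_force: [-3.8, 1.9, 4.4]
gripper_width: 51.5
grasp_force: 10.3
```

Request:
apply_moves(
  rows=[
    {"hand": 0.17,"delta_pos": [0,0,0],"yaw": 0},
    {"hand": 0.14,"delta_pos": [0,0,0],"yaw": 0},
    {"hand": 0.11,"delta_pos": [0,0,0],"yaw": 0},
    {"hand": 0.11,"delta_pos": [0,0,0],"yaw": 0},
  ],
)

```text
clock: 18.0
position: [512.6, 80.3, 32.0]
ee_rot: [0.988, 0.155, 0.0, -0.0]
contact_force: [-5.4, 4.1, 9.0]
gripper_width: 47.5
grasp_force: 10.1
```

Request:
apply_moves(
  rows=[
    {"hand": 0.08,"delta_pos": [0,0,0],"yaw": 0},
    {"hand": 0.05,"delta_pos": [0,0,0],"yaw": 0},
    {"hand": 0.03,"delta_pos": [0,0,0],"yaw": 0},
    {"hand": 0.03,"delta_pos": [0,0,0],"yaw": 0},
  ],
)

```text
clock: 18.33
position: [512.6, 80.6, 32.2]
ee_rot: [0.988, 0.155, 0.0, -0.0]
contact_force: [-6.3, 4.7, 9.6]
gripper_width: 44.1
grasp_force: 12.7
```

```bash
python3 track.py sq4s
```

```text
18.3333 [512.6  80.6  32.2] [-6.3  4.7  9.6] 44.09864254159378 12.714459561102558
circle [359.5 126.5  20.7] [586.1  90.   32. ] rel TCP in clamp axes [ 72.9 -13.4]
old circle [array([347.5, 132.5,  21.8], dtype=float32)]
jaw_pad []
split_a [(0.95, [678.5, 18.5]), (0.76, [678.6, 18.6])]
clamp [(0.62, [578.4, 73.9])]
clamp_head [(0.68, [574.2, 87.6])]
half_a [(0.57, [692.6, -10.0])]
wood edge row 3 432 [640.3  78.5] rel circle y
wood edge row 40 431 [625.9  74.9] rel circle y
wood edge row 80 433 [611.9  69.9] rel circle y
```

View pics/sq4s.png

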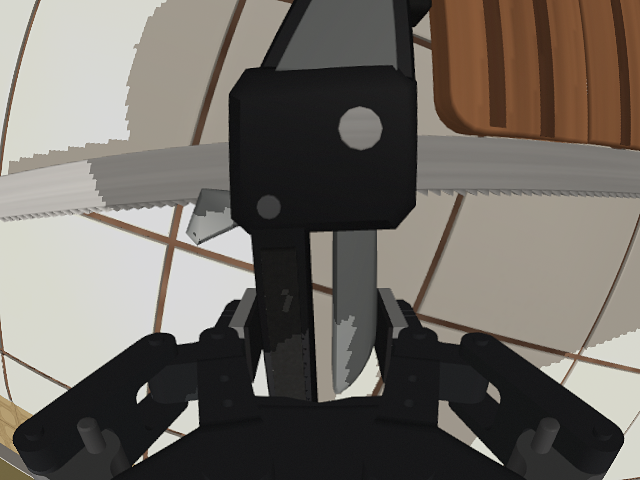

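The picture shows the moving pad (right edge at about (10, 428)) almost against the wood (432). The hand is seated properly on grip and trigger. Continuing in small steps.

Request:
apply_moves(
  rows=[
    {"hand": 0.0,"delta_pos": [0,0,0],"yaw": 0},
    {"hand": -0.03,"delta_pos": [0,0,0],"yaw": 0},
    {"hand": -0.03,"delta_pos": [0,0,0],"yaw": 0},
  ],
)

```text
clock: 18.88
position: [512.8, 80.7, 32.5]
ee_rot: [0.988, 0.155, 0.0, -0.0]
contact_force: [-7.1, 4.6, 11.2]
gripper_width: 41.5
grasp_force: 12.6
```

Request:
apply_moves(
  rows=[
    {"hand": -0.06,"delta_pos": [0,0,0],"yaw": 0},
    {"hand": -0.08,"delta_pos": [0,0,0],"yaw": 0},
    {"hand": -0.08,"delta_pos": [0,0,0],"yaw": 0},
  ],
)

```text
clock: 19.13
position: [512.9, 80.9, 32.7]
ee_rot: [0.988, 0.155, 0.001, -0.001]
contact_force: [-6.9, 6.5, 12.2]
gripper_width: 39.8
grasp_force: 13.6
```

```bash
python3 track.py sq4e
```

```text
19.1333 [512.9  80.9  32.7] [-6.9  6.5 12.2] 39.82953940933509 13.610271450597793
circle [366.5 128.5  21.3] [586.6  88.   32. ] rel TCP in clamp axes [ 72.4 -15.7]
old circle [array([347.5, 132.5,  21.8], dtype=float32)]
jaw_pad []
split_a [(0.57, [680.3, 18.3])]
clamp [(0.56, [578.8, 75.3])]
clamp_head [(0.63, [576.5, 86.4])]
half_a [(0.86, [691.8, -12.0])]
wood edge row 3 437 [641.8  76.9] rel circle y
wood edge row 40 430 [626.3  75.4] rel circle y
wood edge row 80 432 [612.2  70.4] rel circle y
```

Request:
apply_moves(
  rows=[
    {"hand": -0.1,"delta_pos": [0,0,0],"yaw": 0},
    {"hand": -0.1,"delta_pos": [0,0,0],"yaw": 0},
    {"hand": 0.3,"delta_pos": [0,0,1],"yaw": 0},
    {"hand": 0.7,"delta_pos": [0.5,3,1],"yaw": 0},
    {"hand": 1,"delta_pos": [0.5,7,1],"yaw": 0},
    {"hand": 1,"delta_pos": [0.5,7,1],"yaw": 0},
    {"hand": 1,"delta_pos": [0.5,7,1],"yaw": 0},
  ],
)

```text
clock: 20.02
position: [515.5, 72.7, 29.9]
ee_rot: [0.988, 0.154, -0.0, 0.0]
contact_force: [0.4, 0.6, -0.0]
gripper_width: 85.5
grasp_force: 0.0
```

```bash
python3 track.py sq4
```

```text
20.0167 [515.5  72.7  29.9] [ 0.4  0.6 -0. ] 85.48448255798023 0.0
circle [337.5 124.5  20.7] [587.3  88.8  32. ] rel TCP in clamp axes [73.3 -6.5]
old circle [array([347.5, 132.5,  21.8], dtype=float32)]
jaw_pad []
split_a []
clamp [(0.66, [579.5, 76.6]), (0.65, [576.3, 86.8])]
clamp_head [(0.67, [576.9, 85.6])]
half_a [(0.79, [691.9, -10.6])]
wood edge row 3 430 [641.7  71.5] rel circle y
wood edge row 40 430 [627.7  67.6] rel circle y
wood edge row 80 430 [613.7  63.4] rel circle y
```

Request:
apply_moves(
  rows=[
    {"hand": 0.8,"delta_pos": [1,-2,0],"yaw": 0},
    {"hand": 0.5,"delta_pos": [1,-2,0],"yaw": 0},
    {"hand": 0.4,"delta_pos": [1,-2,0],"yaw": 0},
    {"hand": 0.35,"delta_pos": [1,-2,0],"yaw": 0},
    {"hand": 0.3,"delta_pos": [1,-2,-1],"yaw": 0},
    {"hand": 0.27,"delta_pos": [1,-2,-1],"yaw": 0},
    {"hand": 0.25,"delta_pos": [1,-2,-1],"yaw": 0},
  ],
)

```text
clock: 20.9
position: [515.7, 75.4, 31.7]
ee_rot: [0.988, 0.154, -0.0, -0.0]
contact_force: [-0.4, -2.1, 4.9]
gripper_width: 53.5
grasp_force: 8.4
```

Request:
apply_moves(
  rows=[
    {"hand": 0.23,"delta_pos": [0,0,0],"yaw": 0},
    {"hand": 0.21,"delta_pos": [0,0,0],"yaw": 0},
    {"hand": 0.19,"delta_pos": [0,0,0],"yaw": 0},
  ],
)

```text
clock: 21.15
position: [515.4, 76.0, 32.0]
ee_rot: [0.988, 0.154, -0.0, -0.0]
contact_force: [-3.6, 2.2, 7.3]
gripper_width: 50.9
grasp_force: 10.7
```

Request:
apply_moves(
  rows=[
    {"hand": 0.17,"delta_pos": [0,0,0],"yaw": 0},
    {"hand": 0.15,"delta_pos": [0,0,0],"yaw": 0},
    {"hand": 0.13,"delta_pos": [0,0,0],"yaw": 0},
  ],
)

```text
clock: 21.4
position: [515.3, 76.6, 32.3]
ee_rot: [0.988, 0.154, 0.0, -0.001]
contact_force: [-6.2, 5.1, 9.8]
gripper_width: 48.6
grasp_force: 14.8
```

Request:
apply_moves(
  rows=[
    {"hand": 0.12,"delta_pos": [0,0,0],"yaw": 0},
    {"hand": 0.11,"delta_pos": [0,0,0],"yaw": 0},
    {"hand": 0.11,"delta_pos": [0,0,0],"yaw": 0},
  ],
)

```text
clock: 21.65
position: [515.2, 76.9, 32.4]
ee_rot: [0.988, 0.154, 0.0, -0.001]
contact_force: [-7.6, 6.2, 11.4]
gripper_width: 47.7
grasp_force: 18.2
```

```bash
python3 track.py sq5s
```

```text
21.65 [515.2  76.9  32.4] [-7.6  6.2 11.4] 47.69946266796664 18.23277145042084
circle [354.5 128.5  20.7] [587.6  87.4  32. ] rel TCP in clamp axes [ 72.2 -12. ]
old circle [array([347.5, 132.5,  21.8], dtype=float32)]
jaw_pad []
split_a [(0.42, [579.4, 80.5])]
clamp [(0.62, [579.5, 77.6])]
clamp_head [(0.95, [578.0, 86.7])]
half_a [(0.92, [690.4, -8.2])]
wood edge row 3 430 [642.6  75.3] rel circle y
wood edge row 40 430 [628.4  71.3] rel circle y
wood edge row 80 430 [614.  67.] rel circle y
```

Request:
apply_moves(
  rows=[
    {"hand": 0.1,"delta_pos": [0,0,0],"yaw": 0},
    {"hand": 0.09,"delta_pos": [0,0,0],"yaw": 0},
    {"hand": 0.09,"delta_pos": [0,0,0],"yaw": 0},
  ],
)

```text
clock: 22.2
position: [515.1, 77.0, 32.6]
ee_rot: [0.988, 0.154, 0.0, -0.001]
contact_force: [-9.0, 7.1, 13.0]
gripper_width: 47.0
grasp_force: 21.8
```

Run:
```python
from h import *
s=read_state(); print(s["contact_force"].__len__(),s["grasp_force"],s["gripper_width"])
c=imaging.get_image("wrist"); save(c,"sq5t"); px=np.array(c["pixels"])
for r in (30,60): print(r,px[r,420:640:3].mean(1).round().astype(int).tolist())
ex=np.array([np.cos(.307),np.sin(.307)]);ey=np.array([-ex[1],ex[0]])
for k in (430,500,570,639): print(k,w(c,(30,k),22,True)[:2],(w(c,(30,k),22,True)[:2]@ey).round(1))
o=cv2.imread("pics/sq2.png"); print("sq2",o[30,420:640:3].mean(1).round().astype(int).tolist())
cs=imaging.get_image("side"); p=np.array(cs["pixels"]); save(cs,"side5")
o=cv2.imread("pics/side0.png")[:,:,::-1]
for r in (187,193,199,205): print("side",r,o[r,240:300].mean(1).round().astype(int).tolist(),"\n  now",p[r,240:300].mean(1).round().astype(int).tolist())
```

```text
3 21.812514992689103 46.977197465548024
30 [52, 52, 78, 87, 87, 88, 89, 87, 87, 87, 89, 92, 93, 93, 89, 67, 49, 49, 50, 50, 50, 86, 86, 87, 83, 73, 75, 75, 77, 78, 83, 83, 84, 43, 43, 45, 45, 44, 84, 84, 75, 77, 82, 85, 86, 87, 84, 84, 88, 85, 69, 83, 81, 83, 83, 83, 82, 84, 85, 83, 84, 44, 45, 45, 81, 82, 80, 83, 87, 86, 86, 81, 48, 50]
60 [52, 51, 53, 87, 89, 88, 88, 89, 87, 88, 88, 91, 92, 92, 86, 86, 51, 51, 49, 50, 51, 49, 85, 87, 83, 78, 75, 76, 76, 77, 80, 84, 84, 80, 46, 48, 44, 43, 42, 82, 76, 77, 78, 83, 87, 86, 87, 85, 85, 89, 96, 69, 84, 81, 83, 83, 82, 82, 83, 85, 83, 83, 44, 45, 43, 58, 81, 79, 81, 88, 87, 87, 81, 48]
430 [632.1  72.5] -121.9
500 [644.8  47. ] -150.1
570 [662.5  16.5] -184.5
639 [688.8 -23.8] -230.8
sq2 [55, 54, 53, 64, 78, 103, 149, 153, 164, 55, 54, 52, 52, 51, 53, 87, 88, 87, 88, 89, 88, 86, 89, 91, 94, 92, 88, 74, 49, 50, 49, 51, 47, 86, 89, 87, 76, 73, 75, 75, 79, 83, 82, 82, 43, 44, 45, 43, 86, 84, 75, 78, 83, 85, 85, 87, 82, 86, 91, 47, 49, 57, 81, 82, 81, 83, 82, 82, 84, 84, 84, 44, 44, 45]
side 187 [130, 132, 134, 132, 128, 90, 73, 73, 75, 77, 
[... 1268 characters left out ...]
0, 30, 44, 49, 44, 46, 44, 30, 36, 36, 44, 47, 47, 53, 50, 53, 54, 46, 50, 51, 51, 49, 33, 35, 42, 50, 46, 50, 53, 44, 32, 35, 54, 53, 51, 55, 45, 26, 33, 30, 27, 39, 51, 45, 47, 58, 63, 48, 66, 54]
side 205 [86, 74, 97, 144, 139, 131, 109, 73, 75, 77, 83, 64, 46, 53, 81, 73, 70, 73, 69, 49, 44, 62, 71, 75, 80, 81, 85, 81, 76, 84, 66, 73, 78, 77, 78, 83, 71, 38, 51, 72, 78, 74, 80, 73, 64, 49, 69, 89, 79, 82, 88, 88, 75, 80, 53, 37, 46, 74, 77, 75] 
  now [25, 30, 25, 21, 17, 37, 49, 52, 56, 52, 36, 30, 46, 48, 48, 47, 47, 43, 30, 34, 40, 44, 49, 51, 52, 52, 43, 50, 43, 48, 46, 53, 52, 36, 28, 41, 49, 52, 52, 48, 41, 32, 39, 51, 58, 54, 59, 58, 76, 82, 47, 28, 48, 80, 77, 73, 75, 72, 75, 54]
```

Request:
apply_moves(
  rows=[
    {"hand": 0.095,"delta_pos": [0,0,0],"yaw": 0},
    {"hand": 0.095,"delta_pos": [0,0,0],"yaw": 0},
    {"hand": 0.095,"delta_pos": [0,0,0],"yaw": 0},
    {"hand": 0.095,"delta_pos": [0,0,0],"yaw": 0},
    {"hand": 0.095,"delta_pos": [0,0,0],"yaw": 0},
    {"hand": 0.095,"delta_pos": [0,0,0],"yaw": 0},
    {"hand": 0.095,"delta_pos": [0,0,0],"yaw": 0},
    {"hand": 0.095,"delta_pos": [0,0,0],"yaw": 0},
    {"hand": 0.095,"delta_pos": [0,0,0],"yaw": 0},
    {"hand": 0.095,"delta_pos": [0,0,0],"yaw": 0},
  ],
)

```text
clock: 23.13
position: [515.1, 77.0, 32.6]
ee_rot: [0.988, 0.154, 0.0, -0.001]
contact_force: [-7.6, 5.6, 12.7]
gripper_width: 47.1
grasp_force: 21.8
```

Run:
```python
from h import *
s=read_state(); print(s["grasp_force"],s["gripper_width"],s["contact_force"])
c=imaging.get_image("wrist"); px=np.array(c["pixels"])
for r in (20,60): print(r,px[r,550:610].mean(1).round().astype(int).tolist())
```

```text
21.75308592590227 47.088512347678005 [-7.56042923  5.6187923  12.74944956]
20 [85, 86, 85, 86, 87, 88, 89, 89, 89, 87, 86, 85, 86, 88, 89, 90, 75, 53, 62, 71, 80, 84, 84, 82, 82, 81, 81, 81, 81, 82, 82, 83, 82, 82, 83, 83, 83, 83, 83, 83, 84, 84, 85, 85, 85, 85, 83, 83, 83, 85, 73, 44, 43, 44, 44, 47, 46, 46, 45, 44]
60 [85, 85, 87, 87, 87, 87, 86, 87, 88, 89, 87, 85, 83, 85, 85, 86, 88, 90, 91, 91, 96, 45, 60, 68, 77, 84, 82, 84, 83, 81, 82, 81, 83, 82, 82, 82, 82, 82, 83, 82, 82, 83, 83, 82, 83, 84, 84, 85, 85, 84, 83, 82, 83, 83, 86, 43, 45, 44, 42, 44]
```

```bash
python3 -c "
from h import *
print(workorder.job_done())"
```

```text
the job is handed in; nothing more can be done
None
```

The job is handed in at about 23 s: clear, minutes and start were pressed in that order, then the clamp was pumped until the crack showed under about 1 mm in the wrist picture, and the arm still holds the trigger at a steady 22 N; no verdict came back.

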